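Swap the desk things round into their own trays

TASK

The tub, the memo box and the stapler have been put back into one another's trays. Set each upright in the middle of its own tray: the round tub in the round tray, the square memo box in the square tray, and the stapler lengthwise in the oblong tray; the blank note pad is free for parking a thing on the way. Keep the three upright the whole time, and leave the roll of tape, the glue stick and the mug where they stand.

Things in the scene. Friction and masses are not known exactly. Their poses are not given: they have to be found in the camera images.
- tub: Loose round white plastic tub with a flat lid, straight-sided, 60 mm diameter, 46 mm tall, about 120 g. Origin: centre of its underside; z up. At the start it stands in the square tray.
- memo_box: Loose square memo box: black plastic, 54 x 54 mm and 40 mm tall, filled with a white paper block (47 x 47 mm) that reaches 46 mm; about 180 g. Origin: centre of its underside; x and y along its sides, z up. At the start it stands in the oblong tray.
- stapler: Loose dark steel mini stapler standing on its rubber base, 80 mm long (x) and 28 mm wide (y) at the base, 40 mm tall, about 130 g. From 16 to 40 mm up its sides are an upright-sided arm 24 mm wide (y) and 78 mm long, good to grip across y. Origin: centre of its underside; z up. At the start it stands in the round tray, turned any way.
- round_tray: Fixed round pale wood tray, 102 mm outside and 94 mm inside diameter; floor 4 mm above the desk, rim 4 mm thick and 10 mm above the desk. Origin: centre of its underside, on the desk.
- square_tray: Fixed square pale wood tray, 92 x 92 mm outside, 84 x 84 mm inside; floor 4 mm above the desk, rim 4 mm thick and 10 mm above the desk. Origin: centre of its underside, on the desk; x and y along its sides.
- oblong_tray: Fixed oblong pale wood tray, 114 mm (x) x 76 mm (y) outside, 106 x 68 mm inside; floor 4 mm above the desk, rim 4 mm thick and 10 mm above the desk. Origin: centre of its underside, on the desk; x along its long side.
- note_pad: Fixed blank white note pad lying flat, 105 mm (x) x 140 mm (y), 3 mm thick, with a brown strip along one long edge; empty at the start. Origin: centre of its underside, on the desk.
- tape_roll: Loose roll of clear tape lying flat among the trays, 48 mm outside diameter, 26 mm hole, 18 mm tall. Origin: centre of its underside. Must stay where it is.
- glue_stick: Loose white and grey glue stick standing among the trays, 28 mm diameter, 58 mm tall. Origin: centre of its underside. Must stay where it is.
- mug: Loose white mug standing at the far left, 80 mm diameter, 90 mm tall, handle to its +y. Origin: centre of its underside. Must stay where it is.

How it is judged (in metres and radians):
At the end, for the whole second after the job is handed in: Tub in the round, memo box in the square, stapler in the oblong tray: each released, at rest, flat on the tray floor (within 3 mm, 5 degrees), within 15 mm of the tray's middle; the stapler within 20 degrees of the tray's length, either way round (horizontal distance between tub and round_tray below 0.015 m and z of tub in the frame of round_tray between 0.001 and 0.007 m and angle between each of tub, memo_box, stapler's own z axis and vertical below 0.09 rad and linear speed of each of tub, memo_box, stapler below 0.02 m/s and contact force between each of tub, memo_box, stapler and the fingers below 0.05 N and horizontal distance between memo_box and square_tray below 0.015 m and z of memo_box in the frame of square_tray between 0.001 and 0.007 m and horizontal distance between stapler and oblong_tray below 0.015 m and z of stapler in the frame of oblong_tray between 0.001 and 0.007 m and angle between the x axis of stapler and the x axis of oblong_tray, either way round below 0.35 rad); the robot touches nothing.
It fails at once if the tub, the memo box or the stapler is tipped by more than about 35 degrees (angle between any of tub, memo_box, stapler's own z axis and vertical above 0.6 rad).
It fails at once if the roll of tape is shifted by more than 25 mm or knocked over (distance of tape_roll from where it was at the start of the episode above 0.025 m or angle between tape_roll's own z axis and vertical above 0.5 rad).
It fails at once if the glue stick is shifted by more than 25 mm or knocked over (distance of glue_stick from where it was at the start of the episode above 0.025 m or angle between glue_stick's own z axis and vertical above 0.5 rad).
It fails at once if the mug is shifted by more than 25 mm or knocked over (distance of mug from where it was at the start of the episode above 0.025 m or angle between mug's own z axis and vertical above 0.5 rad).
It also fails if it takes over 99 s, if anything falls off the work surface, if the arm or the gripper's body presses on something with over 40 N, if the wrist force passes 120 N, or if a joint passes its speed limit or range.

ROBOT

A 7-joint arm with a two-finger parallel gripper is mounted at the origin on the work surface. World frame = base frame: x ahead of the robot, y to its left, z up, the work surface at z = 0. Lengths are in mm, angles in degrees, forces in N, time in s.
With the tool pointing down it reaches from about 425 to 925 mm from the base axis. Payload 6.8 kg.
Tool frame: the origin (TCP) lies at the very end of the fingers, on their centre line; the grasp point (between the pads) lies 19 mm behind it; x points along the fingers, z is the direction in which the jaws open and shut, and the axes are right-handed (so a half turn about x gives the same grasp; the last joint's range is limited). The gripper opens to 85 mm and grips with 20 to 120 N. Pads are 22 mm wide; open, the fingers measure 114 mm over their backs; the gripper's body (76 mm by 85 mm) begins 54 mm behind the grasp point. The pads swing forward as they close: fully open they stand 13 mm farther back than shut.
Start: joints at [63.421, 27.33, 1.283, 89.118, -0.659, 63.558, -4.761], TCP at [235.139, -632.737, 231.308] pointing down, gripper open.
Joint ranges: [-169.35, 169.35], [-19.33, 120.38], [-80.79, 83.38], [13.8, 139.57], [-78.32, 258.32], [9.67, 109.79], [-169.56, 169.56]. Speed limits (degrees/s): [136.94, 136.94, 180, 180, 180, 180, 180].

INTERFACE

Orientations are given as [roll, pitch, yaw] about the fixed x, y, z axes, in that order (R = Rz(yaw) Ry(pitch) Rx(roll)).
In Python, from station import sense, snapshot, get_calibration, sign_off, recognise, trace, mark_of gives the robot as it stands.
- The arm moves only by the tool arm_command, never from a script. Its argument "targets" is a list of rows, each an object of numbers: "dx", "dy", "dz": the shift along the world's x, y, z in m; "rx", "ry", "rz": the turn, a rotation vector about the world's x, y, z in degrees; "grip": the closure in counts, from 0 (fully open) to 255 (shut). In form: [{"dx": .., "dy": .., "dz": .., "rx": .., "ry": .., "rz": .., "grip": ..}, ...]. A call has 1 to 20 rows; each row is the pose to reach, as a shift and turn from the pose commanded when the call began; what a row does not reach only later rows make up. A row lasts 1/10 s, in which the tool goes at most 50 mm and 8.59 degrees, less where a joint would pass 70% of its speed; a pose out of reach is approached as far as the arm can. A call with a gripper value outside its range is refused whole. The fingers move at their own pace and stop on an object; "grip_force" is the grip in N (left out, the last holds). Time passes only in rows, so rows that repeat a pose let the fingers close. It gives the time, the measured TCP pose, the force and the opening at its end, in the units of the state.
- sense(): the state, without advancing time (a new reading comes with each control period).
- snapshot(name): name is "side" or "top"; returns the picture (480x640x3 uint8, red, green, blue); there is no depth.
- get_calibration(name): a dict with "fx", "fy", "cx", "cy" (pixels), "T" (4x4, takes a point from camera to world coordinates). Camera axes: x right, y down, z forward; pixel columns grow to the right and rows downward; lengths in mm; the calibration is good to about 2 mm. A picture is of the moment at which its call begins. get_calibration takes no time and is no camera call.
- sign_off(): hands the job in, once; it reports no verdict.
Trained networks look in the newest picture that a camera, given by its name, has taken for a name from the list of things; names that differ only in an ending like _2 or _b are one class to them, and where a whole thing is asked for, a point or a joint stands for the part that bears it (a point fixed in the world has none). Each returns a list of dicts, best first, with "confidence" (0 to 1); they miss things now and then, are a little off and sometimes report something else, mostly with a low value. They report only what shows in the picture. A call takes as long as a camera call.
- recognise(camera, name): "centre" ([column, row] in pixels, amid what is visible of it).
- trace(camera, name): "mask" (480x640 bool, what is visible of it) and "centre" ([column, row] in pixels, amid what is visible of it).
- mark_of(camera, name): "centre" ([column, row] in pixels: a listed point, or the origin of a listed thing).
The state is a dict: "clock": time; "q": joint angles; "joint_vel": joint speeds; "effort": joint torques, N m; "tool_pos": TCP position; "tool_rot": TCP orientation; "ft_force": force on the tool from outside, world axes, zero at the start; "torque": the same for the moment, N m; "opening": finger opening in mm.
Only numpy, scipy, OpenCV 4.12 (cv2) and the standard library are available. Lean on these libraries where they do the work, as an engineer would, in place of code of your own. Each camera call takes 0.05 s, during which the arm holds its last target.

## Working session

There is one attempt and no reset: what is moved stays moved. The work goes in short steps, Python scripts to look and compute and a tool call to move; the robot and the scene stay as the last step left them, time stands still between calls to the robot, and variables do not carry over. Pictures are saved under pics/ and viewed, and the job is handed in when it is done.

Besides the shell and the picture viewer there is one more tool, called after "Emit:" by a JSON object that holds its "api" and its "payload", one argument or row to a line. arm_command: Moves the arm, as the interface text tells. Its arguments: {"type":"object","properties":{"targets":{"type":"array"},"grip_force":{"type":"number"}},"required":["targets"]}

```bash
mkdir -p pics; ls; python3 - <<'E'
from station import *
import cv2
for n in("top","side"):
    im=snapshot(n); cv2.imwrite(f"pics/{n}0.png",im[:,:,::-1])
    c=get_calibration(n); print(n,c)
print(sense())
E
```

```text
pics
top {'fx': 605.2813918628727, 'fy': 605.2813918628727, 'cx': 316.2668261719761, 'cy': 237.2368209578529, 'T': array([[ 7.52211964e-03, -9.97217658e-01,  7.41644161e-02,
         4.96991536e+02],
       [-9.99880859e-01, -8.50044519e-03, -1.28844889e-02,
         1.87459556e+01],
       [ 1.34790704e-02, -7.40586614e-02, -9.97162790e-01,
         1.14860645e+03],
       [ 0.00000000e+00,  0.00000000e+00,  0.00000000e+00,
         1.00000000e+00]])}
side {'fx': 579.4021471477064, 'fy': 579.4021471477064, 'cx': 321.7831293378018, 'cy': 240.1813507764397, 'T': array([[-8.84863576e-01, -2.81291937e-01,  3.71337177e-01,
         2.20043027e+02],
       [-4.65704429e-01,  5.54078106e-01, -6.90012201e-01,
         7.08627911e+02],
       [-1.16549315e-02, -7.83500031e-01, -6.21282434e-01,
         6.65475200e+02],
       [ 0.00000000e+00,  0.00000000e+00,  0.00000000e+00,
         1.00000000e+00]])}
{'clock': 0.1, 'q': array([63.41908405, 27.37161526,  1.28205904, 89.17156833, -0.6589373 ,
       63.5566873 , -4.76076932]), 'joint_vel': array([-0.05589473, -0.18900496,  0.04093654, -0.16524238, -0.1190471 ,
        0.08095531, -0.01575183]), 'effort': array([ 4.75944631e-03, -5.97756636e+01,  1.61412746e+00, -2.81953579e+01,
        1.29081178e-02,  5.03896052e-03,  3.84552413e-05]), 'tool_pos': array([ 234.9363288 , -632.24282758,  230.42501473]), 'tool_rot': array([-175.31269726,   89.90749941,  115.0744901 ]), 'ft_force': array([-0.12426387, -0.97483023,  0.38051584]), 'torque': array([ 0.02339219, -0.03591367,  0.02653113]), 'opening': 85.22201463236706}
```

View pics/top0.png

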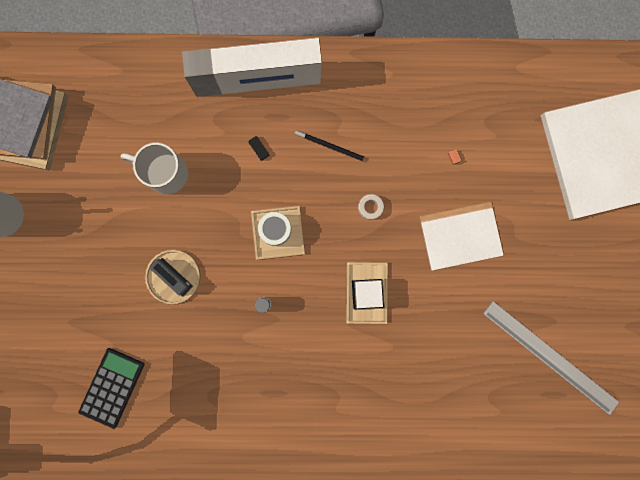

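View pics/side0.png

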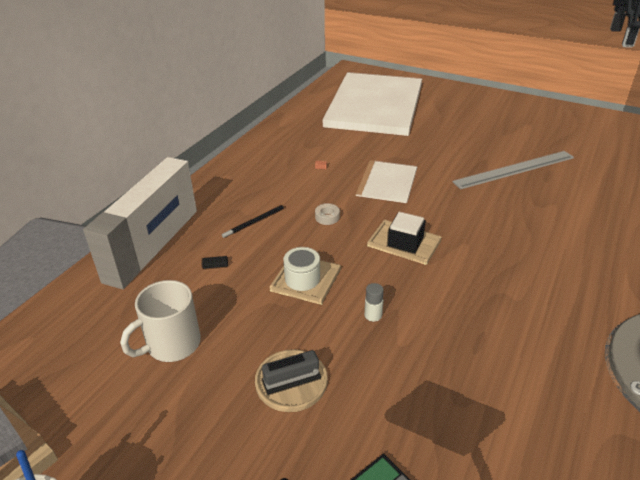

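```bash
cat > h.py <<'E'
from station import *
import numpy as np, cv2
from scipy.spatial.transform import Rotation as Ro
def px2w(n,uv,z):
    c=get_calibration(n); T=c["T"]
    d=np.array([(uv[0]-c["cx"])/c["fx"],(uv[1]-c["cy"])/c["fy"],1.])
    d=T[:3,:3]@d; o=T[:3,3]
    return (o+d*(z-o[2])/d[2])[:2]
def masktop(n,name,z):
    r=trace(n,name)
    if not r: print(name,"none");return
    m=r[0]["mask"].astype(np.uint8)
    cs,_=cv2.findContours(m,cv2.RETR_EXTERNAL,cv2.CHAIN_APPROX_NONE)
    c=max(cs,key=cv2.contourArea)[:,0,:]
    w=np.array([px2w(n,p,z) for p in c],np.float32)
    rect=cv2.minAreaRect(w); 
    circ=cv2.minEnclosingCircle(w)
    print(name,n,"conf",[round(x["confidence"],2) for x in r],"rect",np.round(rect[0],1),np.round(rect[1],1),round(rect[2],1),"circ",np.round(circ[0],1),round(circ[1],1))
    return w
E
python3 - <<'E'
from h import *
for n,z in dict(tub=46,memo_box=46,stapler=40,round_tray=10,square_tray=10,oblong_tray=10,note_pad=3,tape_roll=18,glue_stick=58,mug=90).items():
    if n in("tub","memo_box","stapler"): z+=4
    masktop("top",n,z)
    r=mark_of("top",n)
    if r: print("   mark",[ (round(x["confidence"],2),np.round(px2w("top",x["centre"],4 if n in("tub","memo_box","stapler") else 0),1)) for x in r[:2]], r[0]["centre"])
E
```

```text
tub top conf [0.74] rect [594.   81.6] [60.3 58.2] 0.6 circ [593.   80.9] 31.8
   mark [(0.82, array([596.6,  79.1]))] [276.7, 229.3]
memo_box top conf [0.7] rect [476.6 -89.8] [54.1 54.5] 0.4 circ [477.1 -88.4] 35.3
   mark [(0.73, array([479. , -91.2]))] [366.3, 292.2]
stapler top conf [0.82] rect [504.6 265.9] [77.5 30.4] 45.9 circ [504.5 265.9] 40.0
   mark [(0.73, array([503.3, 277.2]))] [170.7, 277.8]
round_tray top conf [0.78, 0.67] rect [503.6 270.1] [97.2 99.5] 46.0 circ [505.4 272. ] 51.5
   mark [(0.81, array([509.9, 275.8]))] [172.0, 274.3]
square_tray top conf [0.92, 0.4, 0.23] rect [590.1  77.5] [92.3 92.2] 6.8 circ [590.1  77.9] 63.8
   mark [(0.98, array([586.8,  77.1])), (0.54, array([505.2, 274.6]))] [277.8, 234.6]
oblong_tray top conf [0.82, 0.31] rect [477.7 -90.9] [ 77.2 115.7] 89.9 circ [477.8 -92.1] 66.6
   mark [(0.62, array([482.1, -87.6])), (0.58, array([504.3, 268.9]))] [364.2, 290.5]
note_pad top conf [0.89] rect [ 587.9 -272.3] [106.4 142. ] 12.6 circ [ 588.3 -271.9] 85.5
   mark [(0.95, array([ 580.8, -267.8]))] [458.6, 239.3]
tape_roll top conf [0.88, 0.63] rect [640.  -97.6] [43.6 47.2] 0.5 circ [640.5 -97.6] 23.9
   mark [(0.59, array([644.7, -95.5]))] [368.5, 205.2]
glue_stick top conf [0.73] rect [456.2  98.9] [24.8 27.9] 27.3 circ [456.6  99.1] 14.5
   mark [(0.54, array([ 583.1, -274. ])), (0.52, array([453.9,  95.3]))] [461.8, 238.1]
mug top conf [0.85] rect [698.9 285.5] [111.8  79.9] 40.4 circ [696.6 292.1] 60.8
   mark [(0.71, array([703.9, 292.5]))] [165.8, 172.6]
```

The top view shows the tub at (274,228) in the square tray, the memo box at (368,294) in the oblong tray, and the stapler at (172,277) in the round tray. Their measured sizes match the given ones. The plan is to park the memo box on the pad, move the stapler to the oblong tray, the tub to the round tray, then the memo box to the square tray.

```bash
cat >> h.py <<'E'
def pose():
    s=sense(); R=Ro.from_euler("xyz",s["tool_rot"],degrees=True).as_matrix()
    print("t",s["clock"],"pos",np.round(s["tool_pos"],1),"x",np.round(R[:,0],3),"jaw",np.round(R[:,2],3),"yaw jaw",round(np.degrees(np.arctan2(R[1,2],R[0,2])),1),"open",round(s["opening"],1),"F",np.round(s["ft_force"],1),"q",np.round(s["q"],0))
    return s,R
def go(x,y,z,jaw=None):
    s,R=pose(); p=s["tool_pos"]
    print("shift",np.round((np.array([x,y,z])-p)/1000,4))
    if jaw is not None:
        a=np.degrees(np.arctan2(R[1,2],R[0,2])); d=(jaw-a+90)%180-90; print("rz",round(d,1))
        for k in (d,):
            Z=np.array([np.cos(np.radians(jaw)),np.sin(np.radians(jaw)),0]); X=np.array([0,0,-1.])
            if Z@(Ro.from_euler("z",d,degrees=True).as_matrix()@R[:,2])<0: Z=-Z
            G=np.column_stack([X,np.cross(Z,X),Z]); print("rotvec",np.round(np.degrees(Ro.from_matrix(G@R.T).as_rotvec()),1))
E
python3 -c "
from h import *
go(477,-90,130,90)"
```

```text
t 1.1 pos [ 235.1 -632.7  231.3] x [ 0. -0. -1.] jaw [ 0.348 -0.937  0.   ] yaw jaw -69.6 open 85.5 F [ 0.3 -0.3 -0.1] q [63. 27.  1. 89. -1. 64. -5.]
shift [ 0.2419  0.5427 -0.1013]
rz -20.4
rotvec [  0.    0.  -20.4]
```

Emit:
{"api": "arm_command", "payload": {
  "targets": [
    {"dx":0.242,"dy":0.543,"dz":-0.05,"rz":-20.4,"grip":0},
    {"dx":0.242,"dy":0.543,"dz":-0.05,"rz":-20.4,"grip":0},
    {"dx":0.242,"dy":0.543,"dz":-0.05,"rz":-20.4,"grip":0},
    {"dx":0.242,"dy":0.543,"dz":-0.05,"rz":-20.4,"grip":0},
    {"dx":0.242,"dy":0.543,"dz":-0.05,"rz":-20.4,"grip":0},
    {"dx":0.242,"dy":0.543,"dz":-0.05,"rz":-20.4,"grip":0},
    {"dx":0.242,"dy":0.543,"dz":-0.05,"rz":-20.4,"grip":0},
    {"dx":0.242,"dy":0.543,"dz":-0.05,"rz":-20.4,"grip":0},
    {"dx":0.242,"dy":0.543,"dz":-0.05,"rz":-20.4,"grip":0},
    {"dx":0.242,"dy":0.543,"dz":-0.05,"rz":-20.4,"grip":0},
    {"dx":0.242,"dy":0.543,"dz":-0.05,"rz":-20.4,"grip":0},
    {"dx":0.242,"dy":0.543,"dz":-0.05,"rz":-20.4,"grip":0},
    {"dx":0.242,"dy":0.543,"dz":-0.05,"rz":-20.4,"grip":0},
    {"dx":0.242,"dy":0.543,"dz":-0.05,"rz":-20.4,"grip":0},
    {"dx":0.242,"dy":0.543,"dz":-0.1,"rz":-20.4,"grip":0},
    {"dx":0.242,"dy":0.543,"dz":-0.1,"rz":-20.4,"grip":0},
    {"dx":0.242,"dy":0.543,"dz":-0.1,"rz":-20.4,"grip":0}
  ],
  "grip_force": 40
}}

```text
invalid input
```

```bash
python3 -c "
from h import *
go(477,-90,19,90)
for n in ('side','top'): cv2.imwrite(f'pics/{n}1.png',snapshot(n)[:,:,::-1])"
```

```text
t 1.1 pos [ 235.1 -632.7  231.3] x [ 0. -0. -1.] jaw [ 0.348 -0.937  0.   ] yaw jaw -69.6 open 85.5 F [ 0.3 -0.3 -0.1] q [63. 27.  1. 89. -1. 64. -5.]
shift [ 0.2419  0.5427 -0.2123]
rz -20.4
rotvec [  0.    0.  -20.4]
```

View pics/side1.png

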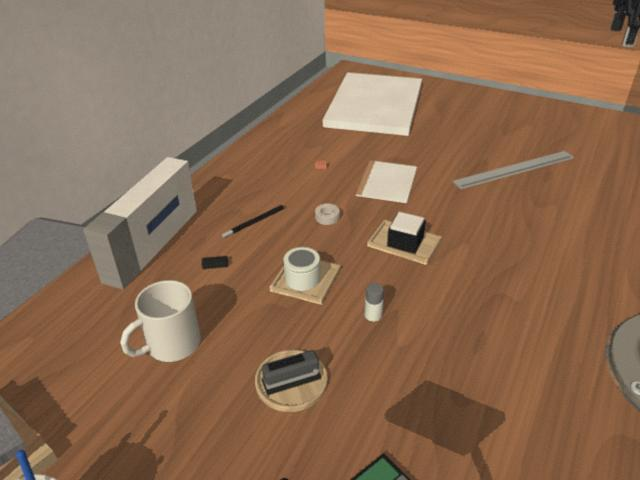

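Nothing moved: the call was refused, probably because every key has to be given. I'll include all of them.

Emit:
{"api": "arm_command", "payload": {
  "targets": [
    {"dx":0.242,"dy":0.543,"dz":-0.05,"rx":0,"ry":0,"rz":-20.4,"grip":0},
    {"dx":0.242,"dy":0.543,"dz":-0.05,"rx":0,"ry":0,"rz":-20.4,"grip":0},
    {"dx":0.242,"dy":0.543,"dz":-0.05,"rx":0,"ry":0,"rz":-20.4,"grip":0},
    {"dx":0.242,"dy":0.543,"dz":-0.05,"rx":0,"ry":0,"rz":-20.4,"grip":0},
    {"dx":0.242,"dy":0.543,"dz":-0.05,"rx":0,"ry":0,"rz":-20.4,"grip":0},
    {"dx":0.242,"dy":0.543,"dz":-0.05,"rx":0,"ry":0,"rz":-20.4,"grip":0},
    {"dx":0.242,"dy":0.543,"dz":-0.05,"rx":0,"ry":0,"rz":-20.4,"grip":0},
    {"dx":0.242,"dy":0.543,"dz":-0.05,"rx":0,"ry":0,"rz":-20.4,"grip":0},
    {"dx":0.242,"dy":0.543,"dz":-0.05,"rx":0,"ry":0,"rz":-20.4,"grip":0},
    {"dx":0.242,"dy":0.543,"dz":-0.05,"rx":0,"ry":0,"rz":-20.4,"grip":0},
    {"dx":0.242,"dy":0.543,"dz":-0.05,"rx":0,"ry":0,"rz":-20.4,"grip":0},
    {"dx":0.242,"dy":0.543,"dz":-0.05,"rx":0,"ry":0,"rz":-20.4,"grip":0},
    {"dx":0.242,"dy":0.543,"dz":-0.05,"rx":0,"ry":0,"rz":-20.4,"grip":0},
    {"dx":0.242,"dy":0.543,"dz":-0.05,"rx":0,"ry":0,"rz":-20.4,"grip":0},
    {"dx":0.242,"dy":0.543,"dz":-0.1,"rx":0,"ry":0,"rz":-20.4,"grip":0},
    {"dx":0.242,"dy":0.543,"dz":-0.1,"rx":0,"ry":0,"rz":-20.4,"grip":0},
    {"dx":0.242,"dy":0.543,"dz":-0.1,"rx":0,"ry":0,"rz":-20.4,"grip":0}
  ],
  "grip_force": 40
}}

```text
clock: 2.9
tool_pos: [475.9, -91.0, 131.3]
tool_rot: [-87.2, 89.8, -177.3]
ft_force: [0.0, -0.0, 0.4]
opening: 85.3
```

```bash
python3 -c "
from h import *
go(477,-90,19,90)
for n in ('side','top'): cv2.imwrite(f'pics/{n}1.png',snapshot(n)[:,:,::-1])"
```

```text
t 2.9 pos [475.9 -91.  131.3] x [-0.003 -0.    -1.   ] jaw [-0.002 -1.     0.   ] yaw jaw -90.1 open 85.3 F [ 0.  -0.   0.4] q [ 14.  18. -12. 119.   5.  44. -92.]
shift [ 0.0011  0.001  -0.1123]
rz 0.1
rotvec [ 0.  -0.2  0.1]
```

View pics/side1.png

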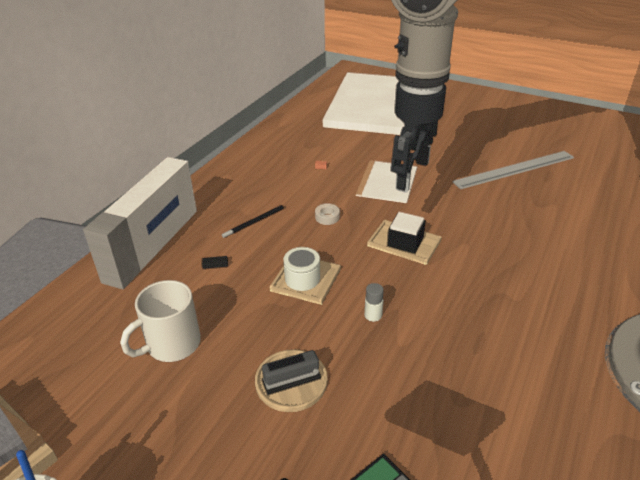

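Emit:
{"api": "arm_command", "payload": {
  "targets": [
    {"dx":0.001,"dy":0.001,"dz":-0.04,"rx":0,"ry":0,"rz":0,"grip":0},
    {"dx":0.001,"dy":0.001,"dz":-0.07,"rx":0,"ry":0,"rz":0,"grip":0},
    {"dx":0.001,"dy":0.001,"dz":-0.1,"rx":0,"ry":0,"rz":0,"grip":0},
    {"dx":0.001,"dy":0.001,"dz":-0.119,"rx":0,"ry":0,"rz":0,"grip":0},
    {"dx":0.001,"dy":0.001,"dz":-0.119,"rx":0,"ry":0,"rz":0,"grip":0},
    {"dx":0.001,"dy":0.001,"dz":-0.119,"rx":0,"ry":0,"rz":0,"grip":0},
    {"dx":0.001,"dy":0.001,"dz":-0.119,"rx":0,"ry":0,"rz":0,"grip":255},
    {"dx":0.001,"dy":0.001,"dz":-0.119,"rx":0,"ry":0,"rz":0,"grip":255},
    {"dx":0.001,"dy":0.001,"dz":-0.119,"rx":0,"ry":0,"rz":0,"grip":255},
    {"dx":0.001,"dy":0.001,"dz":-0.119,"rx":0,"ry":0,"rz":0,"grip":255},
    {"dx":0.001,"dy":0.001,"dz":-0.119,"rx":0,"ry":0,"rz":0,"grip":255},
    {"dx":0.001,"dy":0.001,"dz":-0.119,"rx":0,"ry":0,"rz":0,"grip":255},
    {"dx":0.001,"dy":0.001,"dz":-0.119,"rx":0,"ry":0,"rz":0,"grip":255},
    {"dx":0.001,"dy":0.001,"dz":-0.119,"rx":0,"ry":0,"rz":0,"grip":255}
  ],
  "grip_force": 40
}}

```text
clock: 4.4
tool_pos: [479.2, -89.2, 13.9]
tool_rot: [72.5, 89.9, -17.5]
ft_force: [-1.6, -1.0, 10.6]
opening: 53.5
```

```bash
python3 -c "
from h import *
go(588,-272,100)
for n in ('side',): cv2.imwrite(f'pics/{n}2.png',snapshot(n)[:,:,::-1][100:340,240:560].repeat(2,0).repeat(2,1))"
```

```text
t 4.4 pos [479.2 -89.2  13.9] x [ 0.002 -0.001 -1.   ] jaw [-0.    -1.     0.001] yaw jaw -90.0 open 53.5 F [-1.6 -1.  10.6] q [ 11.  29. -10. 123.  10.  28. -96.]
shift [ 0.1088 -0.1828  0.0861]
```

View pics/side2.png

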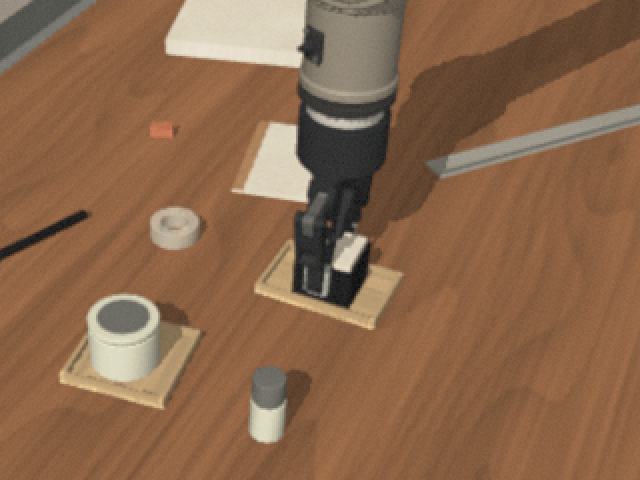

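Emit:
{"api": "arm_command", "payload": {
  "targets": [
    {"dx":0,"dy":0,"dz":0.015,"rx":0,"ry":0,"rz":0,"grip":255},
    {"dx":0,"dy":0,"dz":0.035,"rx":0,"ry":0,"rz":0,"grip":255},
    {"dx":0,"dy":0,"dz":0.06,"rx":0,"ry":0,"rz":0,"grip":255},
    {"dx":0.01,"dy":-0.02,"dz":0.07,"rx":0,"ry":0,"rz":0,"grip":255},
    {"dx":0.03,"dy":-0.05,"dz":0.07,"rx":0,"ry":0,"rz":0,"grip":255},
    {"dx":0.05,"dy":-0.085,"dz":0.07,"rx":0,"ry":0,"rz":0,"grip":255},
    {"dx":0.07,"dy":-0.12,"dz":0.07,"rx":0,"ry":0,"rz":0,"grip":255},
    {"dx":0.09,"dy":-0.15,"dz":0.07,"rx":0,"ry":0,"rz":0,"grip":255},
    {"dx":0.105,"dy":-0.175,"dz":0.06,"rx":0,"ry":0,"rz":0,"grip":255},
    {"dx":0.11,"dy":-0.183,"dz":0.04,"rx":0,"ry":0,"rz":0,"grip":255},
    {"dx":0.11,"dy":-0.183,"dz":0.02,"rx":0,"ry":0,"rz":0,"grip":255},
    {"dx":0.11,"dy":-0.183,"dz":0.01,"rx":0,"ry":0,"rz":0,"grip":255},
    {"dx":0.11,"dy":-0.183,"dz":0.006,"rx":0,"ry":0,"rz":0,"grip":255},
    {"dx":0.11,"dy":-0.183,"dz":0.006,"rx":0,"ry":0,"rz":0,"grip":255}
  ]
}}

```text
clock: 5.85
tool_pos: [588.0, -271.2, 18.4]
tool_rot: [-130.7, 90.0, 139.3]
ft_force: [-0.1, 0.1, -2.2]
opening: 53.5
```

```bash
python3 -c "
from h import *
go(588,-272,14)
for n in ('side',): cv2.imwrite(f'pics/{n}3.png',snapshot(n)[:,:,::-1][100:340,240:560].repeat(2,0).repeat(2,1))"
```

```text
t 5.85 pos [ 588.  -271.2   18.4] x [-0.  0. -1.] jaw [ 0. -1. -0.] yaw jaw -90.0 open 53.5 F [-0.1  0.1 -2.2] q [ 25.  39.  -8. 101.   8.  41. -77.]
shift [-0.     -0.0008 -0.0044]
```

View pics/side3.png

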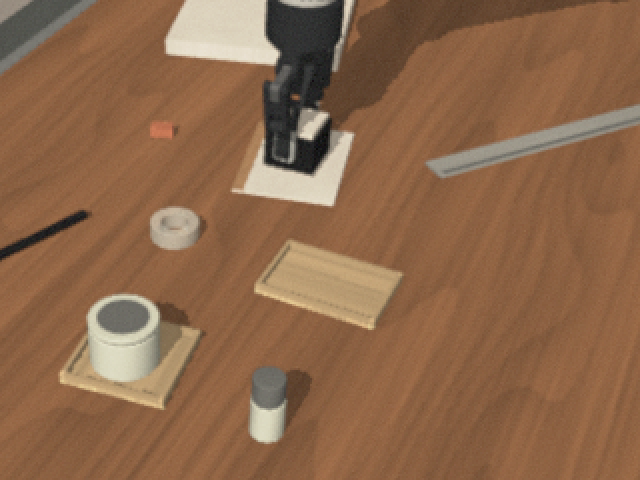

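Emit:
{"api": "arm_command", "payload": {
  "targets": [
    {"dx":0,"dy":0,"dz":-0.003,"rx":0,"ry":0,"rz":0,"grip":255},
    {"dx":0,"dy":0,"dz":-0.005,"rx":0,"ry":0,"rz":0,"grip":255},
    {"dx":0,"dy":0,"dz":-0.005,"rx":0,"ry":0,"rz":0,"grip":255},
    {"dx":0,"dy":0,"dz":-0.005,"rx":0,"ry":0,"rz":0,"grip":0},
    {"dx":0,"dy":0,"dz":-0.005,"rx":0,"ry":0,"rz":0,"grip":0},
    {"dx":0,"dy":0,"dz":-0.005,"rx":0,"ry":0,"rz":0,"grip":0},
    {"dx":0,"dy":0,"dz":-0.005,"rx":0,"ry":0,"rz":0,"grip":0},
    {"dx":0,"dy":0,"dz":-0.005,"rx":0,"ry":0,"rz":0,"grip":0},
    {"dx":0,"dy":0,"dz":0.02,"rx":0,"ry":0,"rz":0,"grip":0},
    {"dx":0,"dy":0,"dz":0.06,"rx":0,"ry":0,"rz":0,"grip":0},
    {"dx":0,"dy":0,"dz":0.1,"rx":0,"ry":0,"rz":0,"grip":0},
    {"dx":0,"dy":0,"dz":0.11,"rx":0,"ry":0,"rz":0,"grip":0}
  ]
}}

```text
clock: 7.1
tool_pos: [590.9, -272.7, 133.4]
tool_rot: [69.4, 89.6, -20.7]
ft_force: [0.7, 0.3, 0.1]
opening: 85.6
```

```bash
python3 -c "
from h import *
for n in ('top',): cv2.imwrite(f'pics/{n}4.png',snapshot(n)[:,:,::-1])
w=masktop('top','stapler',44);masktop('top','oblong_tray',10)
im=snapshot('top')
# stapler: dark pixels near
sub=im[245:310,140:205].astype(int)
m=(sub.max(2)<75).astype(np.uint8)
print(m.sum())
cv2.imwrite('pics/st4.png',cv2.resize(np.hstack([im[245:310,140:205,::-1],np.repeat(m[:,:,None]*255,3,2)]),None,fx=5,fy=5,interpolation=cv2.INTER_NEAREST))
go(505,270,130,-43)"
```

```text
stapler top conf [0.56, 0.4] rect [505.1 268.1] [82.1 30.2] 47.9 circ [504.9 268.4] 42.4
oblong_tray top conf [0.9] rect [478.6 -90.6] [ 78.2 118.2] 89.1 circ [477.8 -91.1] 67.1
455
t 7.3 pos [ 587.4 -271.5  127.3] x [-0.001  0.    -1.   ] jaw [-0. -1. -0.] yaw jaw -90.0 open 85.4 F [ 0.7 -0.3 -0.8] q [ 26.  31.  -9.  98.   6.  52. -76.]
shift [-0.0824  0.5415  0.0027]
rz 47.0
rotvec [ 0.  -0.1 47. ]
```

View pics/st4.png

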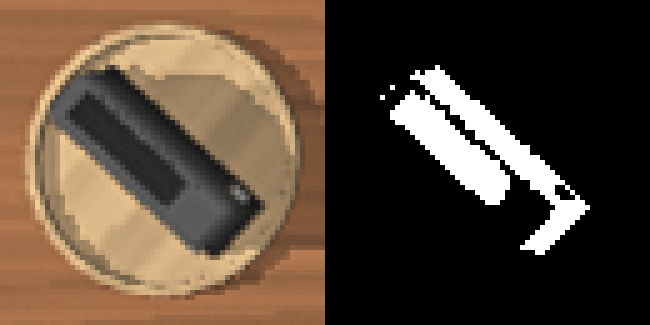

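View pics/top4.png

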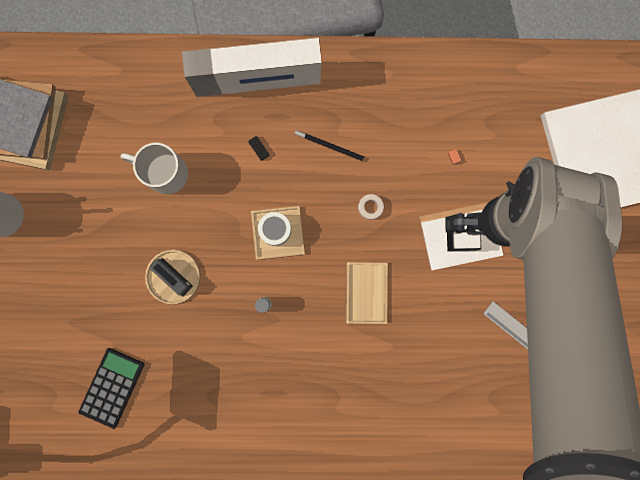

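Emit:
{"api": "arm_command", "payload": {
  "targets": [
    {"dx":-0.0825,"dy":0.543,"dz":0,"rx":0,"ry":0,"rz":47.8,"grip":0},
    {"dx":-0.0825,"dy":0.543,"dz":0,"rx":0,"ry":0,"rz":47.8,"grip":0},
    {"dx":-0.0825,"dy":0.543,"dz":0,"rx":0,"ry":0,"rz":47.8,"grip":0},
    {"dx":-0.0825,"dy":0.543,"dz":0,"rx":0,"ry":0,"rz":47.8,"grip":0},
    {"dx":-0.0825,"dy":0.543,"dz":0,"rx":0,"ry":0,"rz":47.8,"grip":0},
    {"dx":-0.0825,"dy":0.543,"dz":0,"rx":0,"ry":0,"rz":47.8,"grip":0},
    {"dx":-0.0825,"dy":0.543,"dz":0,"rx":0,"ry":0,"rz":47.8,"grip":0},
    {"dx":-0.0825,"dy":0.543,"dz":0,"rx":0,"ry":0,"rz":47.8,"grip":0},
    {"dx":-0.0825,"dy":0.543,"dz":0,"rx":0,"ry":0,"rz":47.8,"grip":0},
    {"dx":-0.0825,"dy":0.543,"dz":0,"rx":0,"ry":0,"rz":47.8,"grip":0},
    {"dx":-0.0825,"dy":0.543,"dz":0,"rx":0,"ry":0,"rz":47.8,"grip":0},
    {"dx":-0.0825,"dy":0.543,"dz":0,"rx":0,"ry":0,"rz":47.8,"grip":0},
    {"dx":-0.0825,"dy":0.543,"dz":0,"rx":0,"ry":0,"rz":47.8,"grip":0},
    {"dx":-0.0825,"dy":0.543,"dz":0,"rx":0,"ry":0,"rz":47.8,"grip":0},
    {"dx":-0.0825,"dy":0.543,"dz":0,"rx":0,"ry":0,"rz":47.8,"grip":0},
    {"dx":-0.0825,"dy":0.543,"dz":-0.02,"rx":0,"ry":0,"rz":47.8,"grip":0},
    {"dx":-0.0825,"dy":0.543,"dz":-0.04,"rx":0,"ry":0,"rz":47.8,"grip":0},
    {"dx":-0.0825,"dy":0.543,"dz":-0.04,"rx":0,"ry":0,"rz":47.8,"grip":0},
    {"dx":-0.0825,"dy":0.543,"dz":-0.04,"rx":0,"ry":0,"rz":47.8,"grip":0}
  ]
}}

```text
clock: 9.2
tool_pos: [505.9, 270.2, 88.3]
tool_rot: [-93.2, 89.9, -135.5]
ft_force: [-0.4, -0.1, 0.7]
opening: 85.6
```

```bash
python3 -c "
from h import *
go(505,271.5,21,-42.2)
im=np.hstack([snapshot('side')[280:440,200:400,::-1],snapshot('top')[200:360,80:280,::-1]]);cv2.imwrite('pics/s5.png',cv2.resize(im,None,fx=2,fy=2))
masktop('top','memo_box',49)"
```

```text
t 9.2 pos [505.9 270.2  88.3] x [-0.001 -0.001 -1.   ] jaw [ 0.74  -0.673 -0.   ] yaw jaw -42.3 open 85.6 F [-0.4 -0.1  0.7] q [-14.  30. -26. 109.  18.  45. -92.]
shift [-0.0009  0.0013 -0.0673]
rz 0.1
rotvec [ 0.  -0.   0.1]
memo_box top conf [0.67] rect [ 583.4 -264.6] [55.  61.4] 0.5 circ [ 583.4 -263.8] 39.4
```

View pics/s5.png

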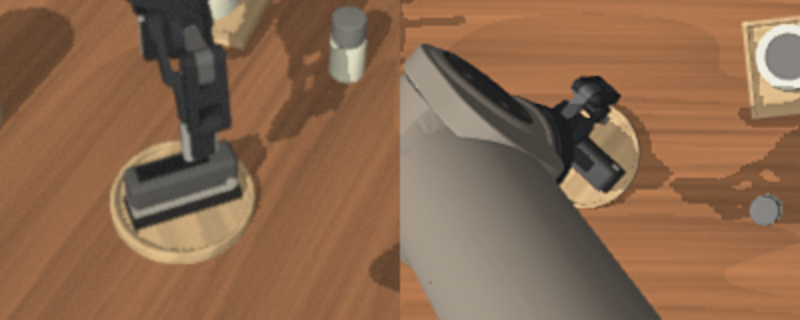

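The gripper stands above the stapler, jaws across its width, aligned. Descend and grip.

Emit:
{"api": "arm_command", "payload": {
  "targets": [
    {"dx":0,"dy":0.001,"dz":-0.03,"rx":0,"ry":0,"rz":0,"grip":0},
    {"dx":0,"dy":0.001,"dz":-0.055,"rx":0,"ry":0,"rz":0,"grip":0},
    {"dx":0,"dy":0.001,"dz":-0.067,"rx":0,"ry":0,"rz":0,"grip":0},
    {"dx":0,"dy":0.001,"dz":-0.067,"rx":0,"ry":0,"rz":0,"grip":0},
    {"dx":0,"dy":0.001,"dz":-0.067,"rx":0,"ry":0,"rz":0,"grip":100},
    {"dx":0,"dy":0.001,"dz":-0.067,"rx":0,"ry":0,"rz":0,"grip":150},
    {"dx":0,"dy":0.001,"dz":-0.067,"rx":0,"ry":0,"rz":0,"grip":255},
    {"dx":0,"dy":0.001,"dz":-0.067,"rx":0,"ry":0,"rz":0,"grip":255},
    {"dx":0,"dy":0.001,"dz":-0.067,"rx":0,"ry":0,"rz":0,"grip":255},
    {"dx":0,"dy":0.001,"dz":-0.067,"rx":0,"ry":0,"rz":0,"grip":255},
    {"dx":0,"dy":0.001,"dz":-0.067,"rx":0,"ry":0,"rz":0,"grip":255},
    {"dx":0,"dy":0.001,"dz":-0.067,"rx":0,"ry":0,"rz":0,"grip":255},
    {"dx":0,"dy":0.001,"dz":-0.067,"rx":0,"ry":0,"rz":0,"grip":255},
    {"dx":0,"dy":0.001,"dz":-0.067,"rx":0,"ry":0,"rz":0,"grip":255}
  ]
}}

```text
clock: 10.75
tool_pos: [506.2, 272.5, 22.1]
tool_rot: [61.0, 89.9, 18.8]
ft_force: [-0.5, -0.7, 6.1]
opening: 23.5
```

```bash
python3 -c "
from h import *
go(478,-91,21,90)
im=np.hstack([snapshot('side')[280:440,200:400,::-1],snapshot('top')[200:360,80:280,::-1]]);cv2.imwrite('pics/s6.png',cv2.resize(im,None,fx=2,fy=2))"
```

```text
t 10.75 pos [506.2 272.5  22.1] x [ 0.001  0.    -1.   ] jaw [ 0.741 -0.672  0.001] yaw jaw -42.2 open 23.5 F [-0.5 -0.7  6.1] q [-17.  36. -23. 110.  22.  38. -96.]
shift [-0.0282 -0.3635 -0.0011]
rz -47.8
rotvec [  0.    0.1 -47.8]
```

View pics/s6.png

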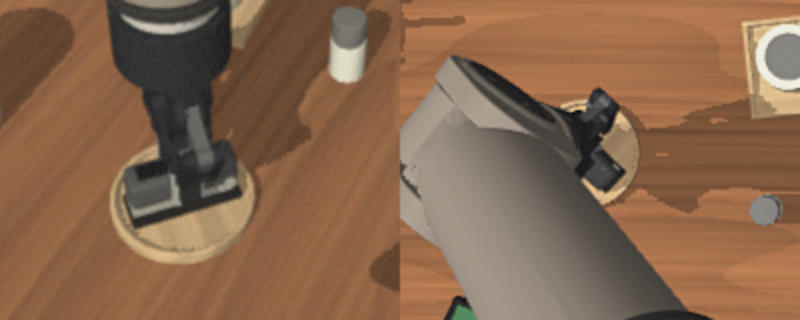

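Emit:
{"api": "arm_command", "payload": {
  "targets": [
    {"dx":0,"dy":0,"dz":0.02,"rx":0,"ry":0,"rz":0,"grip":255},
    {"dx":0,"dy":0,"dz":0.05,"rx":0,"ry":0,"rz":0,"grip":255},
    {"dx":0,"dy":0,"dz":0.08,"rx":0,"ry":0,"rz":0,"grip":255},
    {"dx":0,"dy":-0.015,"dz":0.085,"rx":0,"ry":0,"rz":-3,"grip":255},
    {"dx":-0.002,"dy":-0.045,"dz":0.085,"rx":0,"ry":0,"rz":-8,"grip":255},
    {"dx":-0.005,"dy":-0.08,"dz":0.085,"rx":0,"ry":0,"rz":-13,"grip":255},
    {"dx":-0.008,"dy":-0.115,"dz":0.085,"rx":0,"ry":0,"rz":-18,"grip":255},
    {"dx":-0.011,"dy":-0.15,"dz":0.085,"rx":0,"ry":0,"rz":-23,"grip":255},
    {"dx":-0.014,"dy":-0.185,"dz":0.085,"rx":0,"ry":0,"rz":-28,"grip":255},
    {"dx":-0.017,"dy":-0.22,"dz":0.085,"rx":0,"ry":0,"rz":-33,"grip":255},
    {"dx":-0.02,"dy":-0.255,"dz":0.085,"rx":0,"ry":0,"rz":-38,"grip":255},
    {"dx":-0.023,"dy":-0.29,"dz":0.085,"rx":0,"ry":0,"rz":-43,"grip":255},
    {"dx":-0.026,"dy":-0.325,"dz":0.085,"rx":0,"ry":0,"rz":-46,"grip":255},
    {"dx":-0.028,"dy":-0.35,"dz":0.085,"rx":0,"ry":0,"rz":-48,"grip":255},
    {"dx":-0.028,"dy":-0.363,"dz":0.08,"rx":0,"ry":0,"rz":-48,"grip":255},
    {"dx":-0.028,"dy":-0.363,"dz":0.06,"rx":0,"ry":0,"rz":-48,"grip":255},
    {"dx":-0.028,"dy":-0.363,"dz":0.04,"rx":0,"ry":0,"rz":-48,"grip":255},
    {"dx":-0.028,"dy":-0.363,"dz":0.025,"rx":0,"ry":0,"rz":-48,"grip":255},
    {"dx":-0.028,"dy":-0.363,"dz":0.02,"rx":0,"ry":0,"rz":-48,"grip":255},
    {"dx":-0.028,"dy":-0.363,"dz":0.02,"rx":0,"ry":0,"rz":-48,"grip":255}
  ]
}}

```text
clock: 12.85
tool_pos: [476.8, -90.2, 40.3]
tool_rot: [-103.6, 89.9, 166.2]
ft_force: [-0.0, 0.6, -0.2]
opening: 23.4
```

```bash
python3 -c "
from h import *
go(478,-91,22,90)
im=np.hstack([snapshot('side')[150:310,330:530,::-1],snapshot('top')[210:370,270:470,::-1]]);cv2.imwrite('pics/s7.png',cv2.resize(im,None,fx=2,fy=2))"
```

```text
t 12.85 pos [476.8 -90.2  40.3] x [-0.002  0.001 -1.   ] jaw [-0.003 -1.    -0.001] yaw jaw -90.2 open 23.4 F [-0.   0.6 -0.2] q [ 13.  27. -11. 122.   9.  32. -96.]
shift [ 0.0012 -0.0008 -0.0183]
rz 0.2
rotvec [-0.  -0.1  0.2]
```

View pics/s7.png

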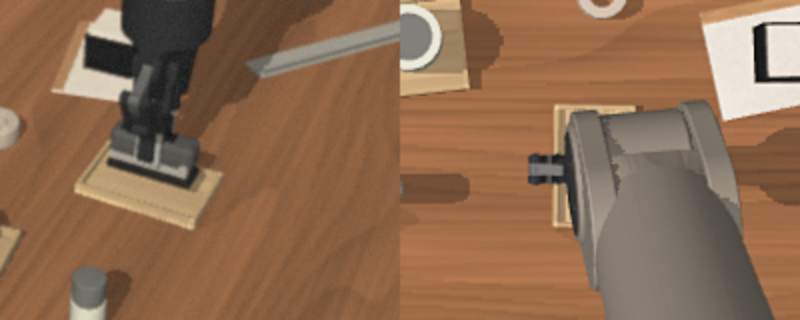

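Emit:
{"api": "arm_command", "payload": {
  "targets": [
    {"dx":0.004,"dy":-0.001,"dz":-0.005,"rx":0,"ry":0,"rz":0,"grip":255},
    {"dx":0.004,"dy":-0.001,"dz":-0.012,"rx":0,"ry":0,"rz":0,"grip":255},
    {"dx":0.004,"dy":-0.001,"dz":-0.017,"rx":0,"ry":0,"rz":0,"grip":255},
    {"dx":0.004,"dy":-0.001,"dz":-0.018,"rx":0,"ry":0,"rz":0,"grip":255},
    {"dx":0.004,"dy":-0.001,"dz":-0.018,"rx":0,"ry":0,"rz":0,"grip":255},
    {"dx":0.004,"dy":-0.001,"dz":-0.018,"rx":0,"ry":0,"rz":0,"grip":255},
    {"dx":0.004,"dy":-0.001,"dz":-0.018,"rx":0,"ry":0,"rz":0,"grip":0},
    {"dx":0.004,"dy":-0.001,"dz":-0.018,"rx":0,"ry":0,"rz":0,"grip":0},
    {"dx":0.004,"dy":-0.001,"dz":-0.018,"rx":0,"ry":0,"rz":0,"grip":0},
    {"dx":0.004,"dy":-0.001,"dz":-0.018,"rx":0,"ry":0,"rz":0,"grip":0},
    {"dx":0.004,"dy":-0.001,"dz":-0.018,"rx":0,"ry":0,"rz":0,"grip":0},
    {"dx":0.004,"dy":-0.001,"dz":-0.018,"rx":0,"ry":0,"rz":0,"grip":0},
    {"dx":0.004,"dy":-0.001,"dz":0.01,"rx":0,"ry":0,"rz":0,"grip":0},
    {"dx":0.004,"dy":-0.001,"dz":0.05,"rx":0,"ry":0,"rz":0,"grip":0},
    {"dx":0.004,"dy":-0.001,"dz":0.09,"rx":0,"ry":0,"rz":0,"grip":0},
    {"dx":0.004,"dy":-0.001,"dz":0.09,"rx":0,"ry":0,"rz":0,"grip":0}
  ]
}}

```text
clock: 14.55
tool_pos: [485.2, -92.1, 136.2]
tool_rot: [82.6, 89.5, -7.6]
ft_force: [1.4, 0.4, -0.1]
opening: 85.5
```

```bash
python3 -c "
from h import *
im=np.hstack([snapshot('side')[150:310,330:530,::-1],snapshot('top')[150:310,180:380,::-1]]);cv2.imwrite('pics/s8.png',cv2.resize(im,None,fx=2,fy=2))
masktop('top','tub',50); masktop('top','round_tray',10)
go(595,82,130)"
```

```text
tub top conf [0.73, 0.19] rect [593.6  81.2] [59.4 57.9] 45.7 circ [593.6  81.8] 30.9
round_tray top conf [0.83] rect [505.9 272.5] [ 99.  102.7] 0.5 circ [504.9 272.9] 51.9
t 14.75 pos [480.8 -91.7 130.4] x [-0.002  0.    -1.   ] jaw [-0.004 -1.    -0.   ] yaw jaw -90.2 open 85.3 F [-0.2 -0.2 -0.1] q [ 15.  18. -13. 119.   6.  44. -92.]
shift [ 0.1142  0.1737 -0.0004]
```

View pics/s8.png

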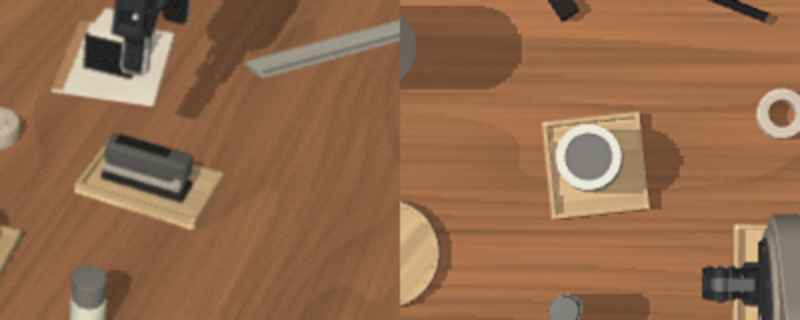

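Emit:
{"api": "arm_command", "payload": {
  "targets": [
    {"dx":0.114,"dy":0.174,"dz":0,"rx":0,"ry":0,"rz":30,"grip":0},
    {"dx":0.114,"dy":0.174,"dz":0,"rx":0,"ry":0,"rz":30,"grip":0},
    {"dx":0.114,"dy":0.174,"dz":0,"rx":0,"ry":0,"rz":30,"grip":0},
    {"dx":0.114,"dy":0.174,"dz":0,"rx":0,"ry":0,"rz":30,"grip":0},
    {"dx":0.114,"dy":0.174,"dz":0,"rx":0,"ry":0,"rz":30,"grip":0},
    {"dx":0.114,"dy":0.174,"dz":0,"rx":0,"ry":0,"rz":30,"grip":0},
    {"dx":0.114,"dy":0.174,"dz":-0.03,"rx":0,"ry":0,"rz":30,"grip":0},
    {"dx":0.114,"dy":0.174,"dz":-0.03,"rx":0,"ry":0,"rz":30,"grip":0},
    {"dx":0.114,"dy":0.174,"dz":-0.03,"rx":0,"ry":0,"rz":30,"grip":0}
  ]
}}

```text
clock: 15.65
tool_pos: [594.2, 80.4, 100.4]
tool_rot: [-95.9, 89.8, -156.2]
ft_force: [-0.1, -0.3, 0.3]
opening: 85.4
```

```bash
python3 -c "
from h import *
im=np.hstack([snapshot('side')[180:340,220:420,::-1],snapshot('top')[230:390,270:470,::-1]]);cv2.imwrite('pics/s9.png',cv2.resize(im,None,fx=2,fy=2))
masktop('top','stapler',44); masktop('top','oblong_tray',10)
go(594.5,82,15,-60)"
```

```text
stapler top conf [0.67] rect [480.1 -88.6] [79.8 29.2] 0.1 circ [480.1 -85. ] 40.9
oblong_tray top conf [0.96] rect [477.9 -92.1] [112.3  75.4] 0.2 circ [478.1 -91.4] 65.8
t 15.85 pos [596.1  81.9 102.4] x [ 0.002  0.    -1.   ] jaw [ 0.496 -0.868  0.001] yaw jaw -60.3 open 85.1 F [-1.3  0.6  0. ] q [  2.  30. -20. 105.  14.  47. -86.]
shift [-0.0016  0.0001 -0.0874]
rz 0.3
rotvec [-0.   0.1  0.3]
```

View pics/s9.png

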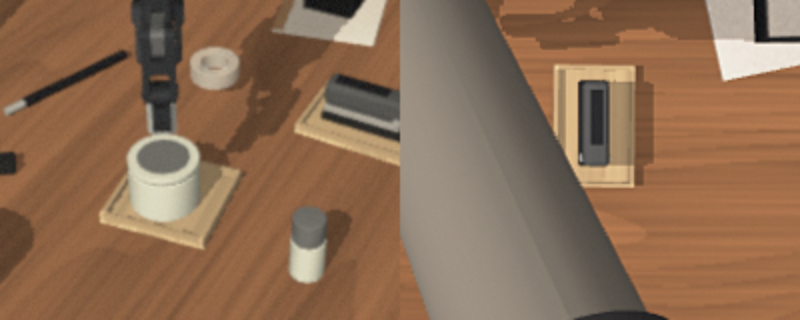

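The stapler is within about 3 mm of the oblong tray's middle and 0° off its length. Next, grip the tub.

Emit:
{"api": "arm_command", "payload": {
  "targets": [
    {"dx":-0.001,"dy":0,"dz":-0.03,"rx":0,"ry":0,"rz":0,"grip":0},
    {"dx":-0.001,"dy":0,"dz":-0.06,"rx":0,"ry":0,"rz":0,"grip":0},
    {"dx":-0.001,"dy":0,"dz":-0.085,"rx":0,"ry":0,"rz":0,"grip":0},
    {"dx":-0.001,"dy":0,"dz":-0.085,"rx":0,"ry":0,"rz":0,"grip":0},
    {"dx":-0.001,"dy":0,"dz":-0.085,"rx":0,"ry":0,"rz":0,"grip":40},
    {"dx":-0.001,"dy":0,"dz":-0.085,"rx":0,"ry":0,"rz":0,"grip":255},
    {"dx":-0.001,"dy":0,"dz":-0.085,"rx":0,"ry":0,"rz":0,"grip":255},
    {"dx":-0.001,"dy":0,"dz":-0.085,"rx":0,"ry":0,"rz":0,"grip":255},
    {"dx":-0.001,"dy":0,"dz":-0.085,"rx":0,"ry":0,"rz":0,"grip":255},
    {"dx":-0.001,"dy":0,"dz":-0.085,"rx":0,"ry":0,"rz":0,"grip":255},
    {"dx":-0.001,"dy":0,"dz":-0.085,"rx":0,"ry":0,"rz":0,"grip":255},
    {"dx":-0.001,"dy":0,"dz":-0.085,"rx":0,"ry":0,"rz":0,"grip":255}
  ]
}}

```text
clock: 17.05
tool_pos: [596.2, 82.6, 18.5]
tool_rot: [69.3, 89.8, 9.1]
ft_force: [-1.4, 0.6, 7.3]
opening: 58.8
```

```bash
python3 -c "
from h import *
im=np.hstack([snapshot('side')[180:340,220:420,::-1],snapshot('top')[150:310,180:380,::-1]]);cv2.imwrite('pics/s10.png',cv2.resize(im,None,fx=2,fy=2))
go(505,272,16,-60)"
```

```text
t 17.15 pos [596.2  82.6  18.5] x [ 0.004  0.001 -1.   ] jaw [ 0.497 -0.868  0.001] yaw jaw -60.2 open 58.8 F [-0.8 -0.2  7.1] q [ -0.  37. -18. 107.  17.  39. -89.]
shift [-0.0912  0.1894 -0.0025]
rz 0.2
rotvec [-0.   0.2  0.2]
```

View pics/s10.png

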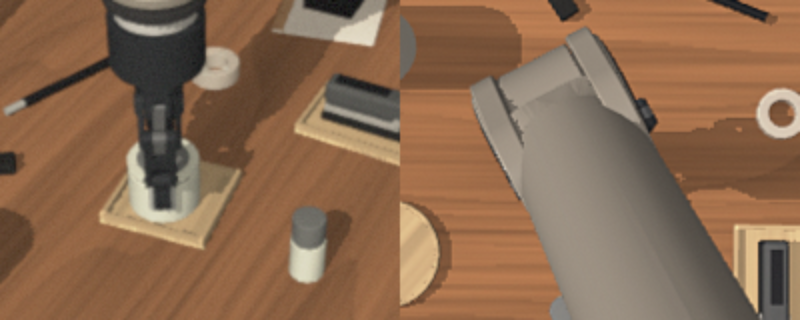

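Emit:
{"api": "arm_command", "payload": {
  "targets": [
    {"dx":0,"dy":0,"dz":0.015,"rx":0,"ry":0,"rz":0,"grip":255},
    {"dx":0,"dy":0,"dz":0.04,"rx":0,"ry":0,"rz":0,"grip":255},
    {"dx":0,"dy":0,"dz":0.065,"rx":0,"ry":0,"rz":0,"grip":255},
    {"dx":-0.01,"dy":0.02,"dz":0.07,"rx":0,"ry":0,"rz":0,"grip":255},
    {"dx":-0.025,"dy":0.05,"dz":0.07,"rx":0,"ry":0,"rz":0,"grip":255},
    {"dx":-0.04,"dy":0.08,"dz":0.07,"rx":0,"ry":0,"rz":0,"grip":255},
    {"dx":-0.055,"dy":0.11,"dz":0.07,"rx":0,"ry":0,"rz":0,"grip":255},
    {"dx":-0.07,"dy":0.14,"dz":0.07,"rx":0,"ry":0,"rz":0,"grip":255},
    {"dx":-0.083,"dy":0.17,"dz":0.07,"rx":0,"ry":0,"rz":0,"grip":255},
    {"dx":-0.09,"dy":0.187,"dz":0.06,"rx":0,"ry":0,"rz":0,"grip":255},
    {"dx":-0.091,"dy":0.19,"dz":0.04,"rx":0,"ry":0,"rz":0,"grip":255},
    {"dx":-0.091,"dy":0.19,"dz":0.025,"rx":0,"ry":0,"rz":0,"grip":255},
    {"dx":-0.091,"dy":0.19,"dz":0.015,"rx":0,"ry":0,"rz":0,"grip":255},
    {"dx":-0.091,"dy":0.19,"dz":0.015,"rx":0,"ry":0,"rz":0,"grip":255},
    {"dx":-0.091,"dy":0.19,"dz":0.015,"rx":0,"ry":0,"rz":0,"grip":255}
  ]
}}

```text
clock: 18.65
tool_pos: [504.1, 271.6, 31.5]
tool_rot: [-10.4, 90.0, -70.6]
ft_force: [0.3, 0.3, -0.7]
opening: 58.9
```

```bash
python3 -c "
from h import *
im=np.hstack([snapshot('side')[280:440,200:400,::-1],snapshot('top')[200:360,80:280,::-1]]);cv2.imwrite('pics/s11.png',cv2.resize(im,None,fx=2,fy=2))
go(505,272,18.5,-60)"
```

```text
t 18.75 pos [504.4 272.1  32. ] x [ 0.001  0.001 -1.   ] jaw [ 0.496 -0.868  0.   ] yaw jaw -60.3 open 59.1 F [-0.8 -0.7 -1.5] q [ -19.   34.  -20.  110.   18.   38. -110.]
shift [ 0.0006 -0.0001 -0.0135]
rz 0.3
rotvec [-0.   0.1  0.3]
```

View pics/s11.png

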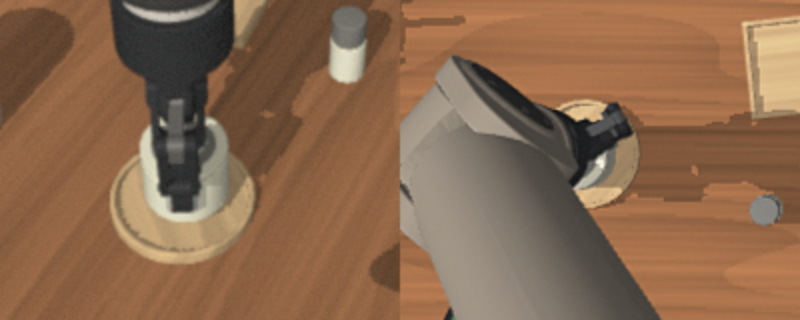

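Held level above the round tray. Lower and release.

Emit:
{"api": "arm_command", "payload": {
  "targets": [
    {"dx":0.001,"dy":0,"dz":-0.006,"rx":0,"ry":0,"rz":0,"grip":255},
    {"dx":0.001,"dy":0,"dz":-0.011,"rx":0,"ry":0,"rz":0,"grip":255},
    {"dx":0.001,"dy":0,"dz":-0.013,"rx":0,"ry":0,"rz":0,"grip":255},
    {"dx":0.001,"dy":0,"dz":-0.0135,"rx":0,"ry":0,"rz":0,"grip":255},
    {"dx":0.001,"dy":0,"dz":-0.0135,"rx":0,"ry":0,"rz":0,"grip":255},
    {"dx":0.001,"dy":0,"dz":-0.0135,"rx":0,"ry":0,"rz":0,"grip":0},
    {"dx":0.001,"dy":0,"dz":-0.0135,"rx":0,"ry":0,"rz":0,"grip":0},
    {"dx":0.001,"dy":0,"dz":-0.0135,"rx":0,"ry":0,"rz":0,"grip":0},
    {"dx":0.001,"dy":0,"dz":-0.0135,"rx":0,"ry":0,"rz":0,"grip":0},
    {"dx":0.001,"dy":0,"dz":-0.0135,"rx":0,"ry":0,"rz":0,"grip":0},
    {"dx":0.001,"dy":0,"dz":-0.0135,"rx":0,"ry":0,"rz":0,"grip":0},
    {"dx":0.001,"dy":0,"dz":0.02,"rx":0,"ry":0,"rz":0,"grip":0},
    {"dx":0.001,"dy":0,"dz":0.06,"rx":0,"ry":0,"rz":0,"grip":0},
    {"dx":0.001,"dy":0,"dz":0.1,"rx":0,"ry":0,"rz":0,"grip":0},
    {"dx":0.001,"dy":0,"dz":0.1,"rx":0,"ry":0,"rz":0,"grip":0}
  ]
}}

```text
clock: 20.25
tool_pos: [507.7, 274.6, 136.9]
tool_rot: [91.2, 89.4, 30.9]
ft_force: [0.5, 0.0, 0.4]
opening: 85.4
```

```bash
python3 -c "
from h import *
im=np.hstack([snapshot('side')[280:440,200:400,::-1],snapshot('top')[150:310,350:550,::-1]]);cv2.imwrite('pics/s12.png',cv2.resize(im,None,fx=2,fy=2))
masktop('top','memo_box',49)
masktop('top','square_tray',10)
go(586,-271,131,90)"
```

```text
memo_box none
square_tray top conf [0.72] rect [589.4  77.2] [92.2 91.8] 6.6 circ [590.1  77.9] 62.3
t 20.45 pos [504.  271.6 130.3] x [-0.001 -0.001 -1.   ] jaw [ 0.497 -0.868  0.   ] yaw jaw -60.2 open 85.3 F [-0.  -0.3 -0. ] q [ -17.   26.  -23.  107.   13.   49. -106.]
shift [ 0.082  -0.5426  0.0007]
rz -29.8
rotvec [  0.   -0.1 -29.8]
```

View pics/s12.png

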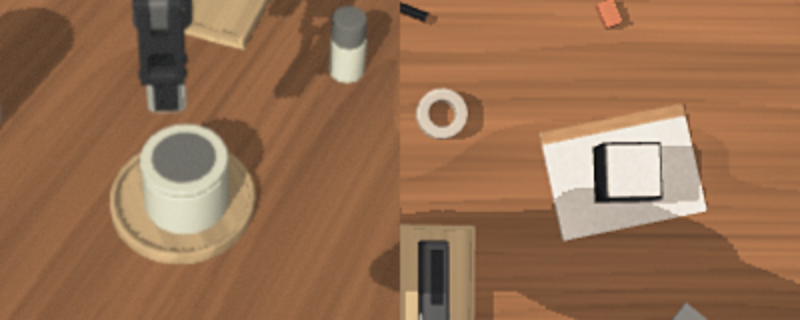

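The tub is upright in the round tray. The memo box's white top is at about pixel (467,235.5).

```bash
python3 -c "
from h import *
print(px2w('top',(467,235.5),49))"
```

```text
[ 584.30889581 -271.05394249]
```

Emit:
{"api": "arm_command", "payload": {
  "targets": [
    {"dx":0.081,"dy":-0.543,"dz":0,"rx":0,"ry":0,"rz":-29.8,"grip":0},
    {"dx":0.081,"dy":-0.543,"dz":0,"rx":0,"ry":0,"rz":-29.8,"grip":0},
    {"dx":0.081,"dy":-0.543,"dz":0,"rx":0,"ry":0,"rz":-29.8,"grip":0},
    {"dx":0.081,"dy":-0.543,"dz":0,"rx":0,"ry":0,"rz":-29.8,"grip":0},
    {"dx":0.081,"dy":-0.543,"dz":0,"rx":0,"ry":0,"rz":-29.8,"grip":0},
    {"dx":0.081,"dy":-0.543,"dz":0,"rx":0,"ry":0,"rz":-29.8,"grip":0},
    {"dx":0.081,"dy":-0.543,"dz":0,"rx":0,"ry":0,"rz":-29.8,"grip":0},
    {"dx":0.081,"dy":-0.543,"dz":0,"rx":0,"ry":0,"rz":-29.8,"grip":0},
    {"dx":0.081,"dy":-0.543,"dz":0,"rx":0,"ry":0,"rz":-29.8,"grip":0},
    {"dx":0.081,"dy":-0.543,"dz":0,"rx":0,"ry":0,"rz":-29.8,"grip":0},
    {"dx":0.081,"dy":-0.543,"dz":0,"rx":0,"ry":0,"rz":-29.8,"grip":0},
    {"dx":0.081,"dy":-0.543,"dz":0,"rx":0,"ry":0,"rz":-29.8,"grip":0},
    {"dx":0.081,"dy":-0.543,"dz":0,"rx":0,"ry":0,"rz":-29.8,"grip":0},
    {"dx":0.081,"dy":-0.543,"dz":0,"rx":0,"ry":0,"rz":-29.8,"grip":0},
    {"dx":0.081,"dy":-0.543,"dz":0,"rx":0,"ry":0,"rz":-29.8,"grip":0},
    {"dx":0.081,"dy":-0.543,"dz":-0.03,"rx":0,"ry":0,"rz":-29.8,"grip":0},
    {"dx":0.081,"dy":-0.543,"dz":-0.03,"rx":0,"ry":0,"rz":-29.8,"grip":0},
    {"dx":0.081,"dy":-0.543,"dz":-0.03,"rx":0,"ry":0,"rz":-29.8,"grip":0}
  ]
}}

```text
clock: 22.25
tool_pos: [585.3, -269.5, 101.1]
tool_rot: [-118.2, 89.9, 151.9]
ft_force: [0.3, 0.6, -0.2]
opening: 85.4
```

```bash
python3 -c "
from h import *
im=np.hstack([snapshot('side')[100:260,300:500,::-1],snapshot('top')[200:360,80:280,::-1]]);cv2.imwrite('pics/s13.png',cv2.resize(im,None,fx=2,fy=2))
masktop('top','tub',50)
masktop('top','round_tray',10)
go(585,-271,15,90)"
```

```text
tub top conf [0.66] rect [502.7 268. ] [57.6 65. ] 0.5 circ [501.3 267.5] 33.3
round_tray top conf [0.8] rect [505.9 272.5] [ 99.  102.8] 0.5 circ [505.5 272.3] 52.3
t 22.45 pos [ 586.4 -270.8  102.5] x [ 0.002 -0.001 -1.   ] jaw [-0.    -1.     0.001] yaw jaw -90.0 open 85.5 F [-1.3  0.   0. ] q [ 25.  33.  -8.  99.   6.  49. -76.]
shift [-0.0014 -0.0002 -0.0875]
rz 0.0
rotvec [0.  0.1 0. ]
```

View pics/s13.png

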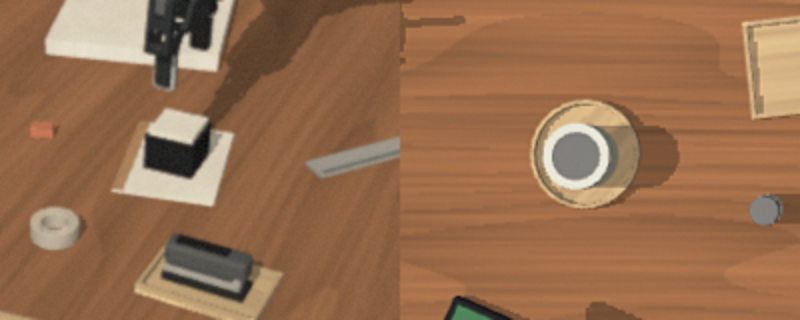

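The tub is within about 4 mm of the round tray's middle. Grip the memo box.

Emit:
{"api": "arm_command", "payload": {
  "targets": [
    {"dx":-0.001,"dy":0,"dz":-0.03,"rx":0,"ry":0,"rz":0,"grip":0},
    {"dx":-0.001,"dy":0,"dz":-0.06,"rx":0,"ry":0,"rz":0,"grip":0},
    {"dx":-0.001,"dy":0,"dz":-0.088,"rx":0,"ry":0,"rz":0,"grip":0},
    {"dx":-0.001,"dy":0,"dz":-0.088,"rx":0,"ry":0,"rz":0,"grip":0},
    {"dx":-0.001,"dy":0,"dz":-0.088,"rx":0,"ry":0,"rz":0,"grip":40},
    {"dx":-0.001,"dy":0,"dz":-0.088,"rx":0,"ry":0,"rz":0,"grip":255},
    {"dx":-0.001,"dy":0,"dz":-0.088,"rx":0,"ry":0,"rz":0,"grip":255},
    {"dx":-0.001,"dy":0,"dz":-0.088,"rx":0,"ry":0,"rz":0,"grip":255},
    {"dx":-0.001,"dy":0,"dz":-0.088,"rx":0,"ry":0,"rz":0,"grip":255},
    {"dx":-0.001,"dy":0,"dz":-0.088,"rx":0,"ry":0,"rz":0,"grip":255},
    {"dx":-0.001,"dy":0,"dz":-0.088,"rx":0,"ry":0,"rz":0,"grip":255},
    {"dx":-0.001,"dy":0,"dz":-0.088,"rx":0,"ry":0,"rz":0,"grip":255},
    {"dx":-0.001,"dy":0,"dz":-0.088,"rx":0,"ry":0,"rz":0,"grip":255}
  ]
}}

```text
clock: 23.75
tool_pos: [586.3, -271.4, 15.7]
tool_rot: [67.6, 89.8, -22.4]
ft_force: [0.9, 0.6, 6.6]
opening: 53.9
```

```bash
python3 -c "
from h import *
im=np.hstack([snapshot('side')[100:260,300:500,::-1]]);cv2.imwrite('pics/s14.png',cv2.resize(im,None,fx=2,fy=2))
go(590,77.5,18,96.7)"
```

```text
t 23.8 pos [ 586.3 -271.4   15.7] x [ 0.004 -0.002 -1.   ] jaw [-0.    -1.     0.002] yaw jaw -90.0 open 53.4 F [-0.4  0.4  6.2] q [ 25.  39.  -8. 101.   8.  40. -77.]
shift [0.0037 0.3489 0.0023]
rz 6.7
rotvec [0.1 0.2 6.7]
```

View pics/s14.png

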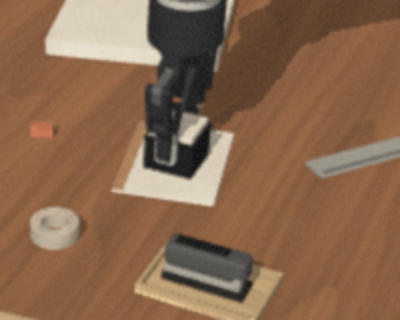

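Emit:
{"api": "arm_command", "payload": {
  "targets": [
    {"dx":0,"dy":0,"dz":0.015,"rx":0,"ry":0,"rz":0,"grip":255},
    {"dx":0,"dy":0,"dz":0.04,"rx":0,"ry":0,"rz":0,"grip":255},
    {"dx":0,"dy":0,"dz":0.065,"rx":0,"ry":0,"rz":0,"grip":255},
    {"dx":0,"dy":0.015,"dz":0.075,"rx":0,"ry":0,"rz":0,"grip":255},
    {"dx":0,"dy":0.045,"dz":0.075,"rx":0,"ry":0,"rz":1,"grip":255},
    {"dx":0.001,"dy":0.08,"dz":0.075,"rx":0,"ry":0,"rz":2,"grip":255},
    {"dx":0.001,"dy":0.115,"dz":0.075,"rx":0,"ry":0,"rz":3,"grip":255},
    {"dx":0.002,"dy":0.15,"dz":0.075,"rx":0,"ry":0,"rz":4,"grip":255},
    {"dx":0.002,"dy":0.185,"dz":0.075,"rx":0,"ry":0,"rz":5,"grip":255},
    {"dx":0.003,"dy":0.22,"dz":0.075,"rx":0,"ry":0,"rz":6,"grip":255},
    {"dx":0.003,"dy":0.255,"dz":0.075,"rx":0,"ry":0,"rz":6.7,"grip":255},
    {"dx":0.004,"dy":0.29,"dz":0.075,"rx":0,"ry":0,"rz":6.7,"grip":255},
    {"dx":0.004,"dy":0.32,"dz":0.075,"rx":0,"ry":0,"rz":6.7,"grip":255},
    {"dx":0.004,"dy":0.342,"dz":0.075,"rx":0,"ry":0,"rz":6.7,"grip":255},
    {"dx":0.004,"dy":0.349,"dz":0.06,"rx":0,"ry":0,"rz":6.7,"grip":255},
    {"dx":0.004,"dy":0.349,"dz":0.04,"rx":0,"ry":0,"rz":6.7,"grip":255},
    {"dx":0.004,"dy":0.349,"dz":0.025,"rx":0,"ry":0,"rz":6.7,"grip":255},
    {"dx":0.004,"dy":0.349,"dz":0.018,"rx":0,"ry":0,"rz":6.7,"grip":255},
    {"dx":0.004,"dy":0.349,"dz":0.018,"rx":0,"ry":0,"rz":6.7,"grip":255},
    {"dx":0.004,"dy":0.349,"dz":0.018,"rx":0,"ry":0,"rz":6.7,"grip":255}
  ]
}}

```text
clock: 25.8
tool_pos: [588.9, 77.7, 31.4]
tool_rot: [51.0, 90.0, -32.3]
ft_force: [0.7, 0.2, -2.0]
opening: 53.4
```

```bash
python3 -c "
from h import *
im=np.hstack([snapshot('side')[180:340,220:420,::-1],snapshot('top')[150:310,180:380,::-1]]);cv2.imwrite('pics/s15.png',cv2.resize(im,None,fx=2,fy=2))
go(590,77.5,16.7,96.7)"
```

```text
t 25.9 pos [589.3  78.1  32. ] x [ 0.001  0.    -1.   ] jaw [ 0.116 -0.993 -0.   ] yaw jaw -83.3 open 53.7 F [-0.2 -0.3 -1.9] q [  -5.   35.  -11.  108.   10.   38. -106.]
shift [ 0.0007 -0.0006 -0.0153]
rz 0.0
rotvec [-0.   0.1  0. ]
```

View pics/s15.png

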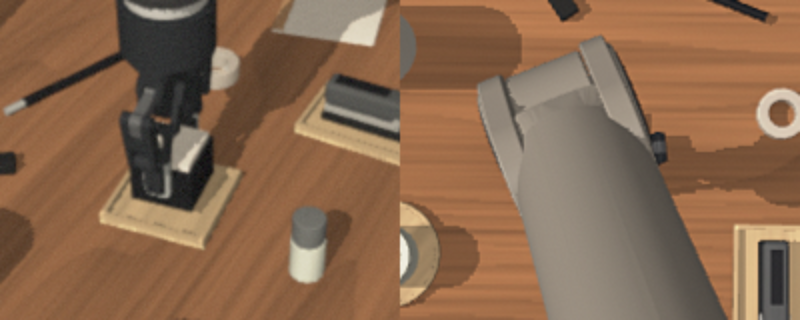

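Held level over the square tray and centred. Lower, release, and rise.

Emit:
{"api": "arm_command", "payload": {
  "targets": [
    {"dx":0.001,"dy":-0.001,"dz":-0.006,"rx":0,"ry":0,"rz":0,"grip":255},
    {"dx":0.001,"dy":-0.001,"dz":-0.012,"rx":0,"ry":0,"rz":0,"grip":255},
    {"dx":0.001,"dy":-0.001,"dz":-0.015,"rx":0,"ry":0,"rz":0,"grip":255},
    {"dx":0.001,"dy":-0.001,"dz":-0.0155,"rx":0,"ry":0,"rz":0,"grip":255},
    {"dx":0.001,"dy":-0.001,"dz":-0.0155,"rx":0,"ry":0,"rz":0,"grip":255},
    {"dx":0.001,"dy":-0.001,"dz":-0.0155,"rx":0,"ry":0,"rz":0,"grip":0},
    {"dx":0.001,"dy":-0.001,"dz":-0.0155,"rx":0,"ry":0,"rz":0,"grip":0},
    {"dx":0.001,"dy":-0.001,"dz":-0.0155,"rx":0,"ry":0,"rz":0,"grip":0},
    {"dx":0.001,"dy":-0.001,"dz":-0.0155,"rx":0,"ry":0,"rz":0,"grip":0},
    {"dx":0.001,"dy":-0.001,"dz":-0.0155,"rx":0,"ry":0,"rz":0,"grip":0},
    {"dx":0.001,"dy":-0.001,"dz":-0.0155,"rx":0,"ry":0,"rz":0,"grip":0},
    {"dx":0.001,"dy":-0.001,"dz":0.02,"rx":0,"ry":0,"rz":0,"grip":0},
    {"dx":0.001,"dy":-0.001,"dz":0.06,"rx":0,"ry":0,"rz":0,"grip":0},
    {"dx":0.001,"dy":-0.001,"dz":0.1,"rx":0,"ry":0,"rz":0,"grip":0},
    {"dx":0.001,"dy":-0.001,"dz":0.14,"rx":0,"ry":0,"rz":0,"grip":0}
  ]
}}

```text
clock: 27.4
tool_pos: [589.3, 77.2, 172.8]
tool_rot: [-101.4, 90.0, 175.3]
ft_force: [0.6, -0.1, -0.2]
opening: 85.4
```

Emit:
{"api": "arm_command", "payload": {
  "targets": [
    {"dx":0.0,"dy":-0.35,"dz":0.03,"rx":0,"ry":0,"rz":0,"grip":0},
    {"dx":0.0,"dy":-0.35,"dz":0.03,"rx":0,"ry":0,"rz":0,"grip":0},
    {"dx":0.0,"dy":-0.35,"dz":0.03,"rx":0,"ry":0,"rz":0,"grip":0},
    {"dx":0.0,"dy":-0.35,"dz":0.03,"rx":0,"ry":0,"rz":0,"grip":0},
    {"dx":0.0,"dy":-0.35,"dz":0.03,"rx":0,"ry":0,"rz":0,"grip":0},
    {"dx":0.0,"dy":-0.35,"dz":0.03,"rx":0,"ry":0,"rz":0,"grip":0},
    {"dx":0.0,"dy":-0.35,"dz":0.03,"rx":0,"ry":0,"rz":0,"grip":0},
    {"dx":0.0,"dy":-0.35,"dz":0.03,"rx":0,"ry":0,"rz":0,"grip":0},
    {"dx":0.0,"dy":-0.35,"dz":0.03,"rx":0,"ry":0,"rz":0,"grip":0},
    {"dx":0.0,"dy":-0.35,"dz":0.03,"rx":0,"ry":0,"rz":0,"grip":0},
    {"dx":0.0,"dy":-0.35,"dz":0.03,"rx":0,"ry":0,"rz":0,"grip":0}
  ]
}}

```text
clock: 28.5
tool_pos: [590.1, -270.4, 201.2]
tool_rot: [179.2, 89.9, 96.1]
ft_force: [0.4, -0.0, 0.1]
opening: 85.3
```

```bash
python3 -c "
from h import *
cv2.imwrite('pics/top16.png',snapshot('top')[:,:,::-1])
cv2.imwrite('pics/side16.png',snapshot('side')[:,:,::-1])
for n,z in dict(tub=50,memo_box=50,stapler=44,round_tray=10,square_tray=10,oblong_tray=10,tape_roll=18,glue_stick=58,mug=90).items(): masktop('top',n,z)
pose()"
```

```text
tub top conf [0.69] rect [502.7 267.2] [57.6 66.9] 0.5 circ [503.3 267.2] 34.4
memo_box top conf [0.57, 0.46] rect [586.3  76.8] [56.8 54.2] 7.9 circ [587.3  76.8] 35.1
stapler top conf [0.8, 0.58] rect [481.  -87.1] [78.4 30.6] 1.8 circ [481.  -86.8] 40.0
round_tray top conf [0.68] rect [504.9 272.4] [100.8 102.8] 0.5 circ [504.6 273.1] 53.4
square_tray top conf [0.86] rect [590.1  77.3] [95.3 92.8] 6.4 circ [590.4  77.3] 64.4
oblong_tray top conf [0.92] rect [477.9 -90.4] [ 76.8 114.4] 88.7 circ [477.8 -92.1] 67.7
tape_roll top conf [0.55] rect [639.1 -97.6] [45.5 47.2] 0.5 circ [638.6 -97.9] 24.6
glue_stick top conf [0.55, 0.33] rect [455.7 100.9] [24.9 25. ] 0.4 circ [456.7 100.8] 13.4
mug top conf [0.82, 0.7] rect [698.2 284.2] [112.8  83.2] 38.6 circ [693.  292.9] 62.3
t 29.05 pos [ 589.6 -272.7  201.3] x [ 0. -0. -1.] jaw [ 0.116 -0.993  0.   ] yaw jaw -83.3 open 85.3 F [ 0.5  0.  -0.1] q [ 25.  27.  -8.  94.   4.  59. -67.]
```

View pics/top16.png

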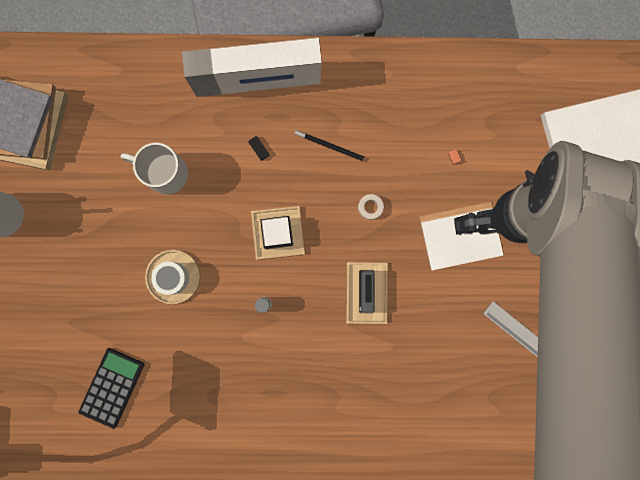

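View pics/side16.png

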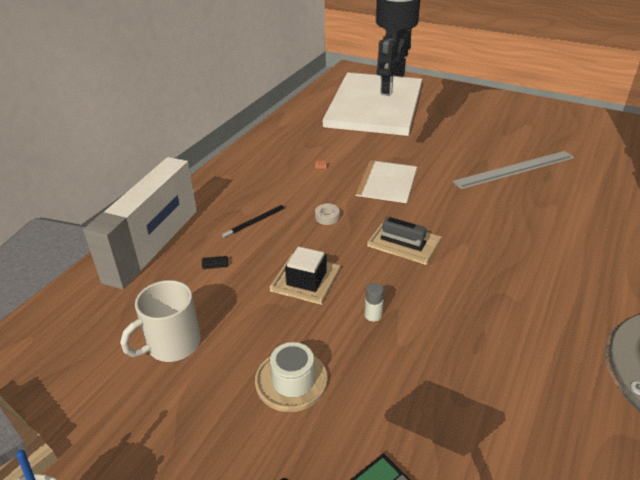

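All three stand upright in their own trays (tub (168,278), memo box (276,232), stapler (367,291) in the top view), each within about 5 mm of the middle. The tape, glue stick and mug have not moved, and the arm is clear.

```bash
python3 -c "
from station import *
print(sign_off(), sense()['clock'])"
```

```text
the job is handed in; nothing more can be done
the job is handed in; nothing more can be done
```

The tub, memo box and stapler are each upright in their own trays, and the job was handed in at about 29 s. I parked the memo box on the note pad. Then I moved the stapler to the oblong tray and the tub to the round tray, and finally the memo box to the square tray.

- **Placing:** in the last top view each item was within about 5 mm of its tray's middle, and the stapler within about 3° of the tray's length. They stood upright in both pictures, released, with the gripper open and well clear.
- **Things to leave alone:** the tape roll, glue stick and mug still measured where they started, to within a few millimetres.
- **Mishaps:** the first move call was refused because some keys were missing, and nothing moved. One network lookup missed the memo box on the pad, so I read its position from the picture instead.
- **Measuring limits:** the outlines of the tub and stapler include some of their visible sides. The raw tub outline read about 5 mm off its tray's middle and the stapler's about 4 to 5 mm.

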